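# Pick out the heavy-wall gudgeon pin and present it to the connecting rod

## Robot

A 6-joint arm with a two-finger parallel gripper is mounted at the origin on the work surface. World frame = base frame: x ahead of the robot, y to its left, z up, the work surface at z = 0. Lengths are in m, angles in degrees, forces in N, time in s.
With the tool pointing down it reaches from about 0.325 to 0.85 m from the base axis. Payload 4.4 kg.
Tool frame: the origin (TCP) lies midway between the tips of the shut fingers; the grasp point (between the pads) lies 19 mm behind it; z points along the fingers, y is the direction in which the jaws open and shut (so a half turn about z gives the same grasp; the last joint's range is limited). The gripper opens to 94 mm and grips with 3 to 60 N. Pads are 16 mm wide; open, the fingers measure 119 mm over their backs; the gripper's body (75 mm by 177 mm) begins 78 mm behind the grasp point.
Start: joints at [-75.888, 11.837, 88.321, -0, 79.842, -8.623], TCP at [0.222, -0.53, 0.205] pointing down, gripper open.
Joint ranges: [-156.59, 156.59], [-49.26, 127.26], [12.9, 141.05], [-63.56, 243.56], [4.71, 150.69], [-161.64, 161.64]. Speed limits (degrees/s): [159.86, 159.86, 180, 180, 180, 180].

## Interface

Orientations are given as [roll, pitch, yaw] about the fixed x, y, z axes, in that order (R = Rz(yaw) Ry(pitch) Rx(roll)).
In Python, from cell import sense, viewer, job_done gives the robot as it stands.
- The arm moves only by the tool apply_moves, never from a script. Its argument "steps" is a list of rows, each a list of 5 numbers: the shift along the tool's x, y, z in m, then the turn about the tool's z in degrees, then the finger opening in m, from 0 to 0.094. A call has 1 to 8 rows; each row is the pose to reach, as a shift and turn from the pose commanded when the call began, along the tool's axes at that moment; what a row does not reach only later rows make up. A row lasts 1/10 s, in which the tool goes at most 50 mm and 8.59 degrees, less where a joint would pass 70% of its speed; a pose out of reach is approached as far as the arm can. A call with a gripper value outside its range is refused whole. The fingers move at their own pace and stop on an object; "squeeze" is the grip in N (left out, the last holds). Time passes only in rows, so rows that repeat a pose let the fingers close. It gives the time, the measured TCP pose, the force and the opening at its end, in the units of the state.
- sense(): the state, without advancing time (a new reading comes with each control period).
- viewer.camera(name): name is "scene" or "top"; returns (picture, depth): 384x512x3 uint8, red, green, blue; 384x512 float32, m along the optical axis (not along the pixel's ray), 0 where there is no reading.
- viewer.calibration(name): a dict with "camera_matrix" (3x3 intrinsics, pixels), "view" (4x4, takes a point from world to camera coordinates). Camera axes: x right, y down, z forward; pixel columns grow to the right and rows downward; lengths in m; the calibration is good to about 2 mm. A picture is of the moment at which its call begins. calibration takes no time and is no camera call.
- job_done(): hands the job in, once; it reports no verdict.
The state is a dict: "clock": time; "joint_positions": joint angles; "joint_velocities": joint speeds; "joint_torque": joint torques, N m; "eef_pos": TCP position; "orientation": TCP orientation; "wrist_force": force on the tool from outside, world axes, zero at the start; "moment": the same for the moment, N m; "opening": opening from 0.0 (shut) to 1.0 (fully open).
Only numpy, scipy, OpenCV 4.12 (cv2) and the standard library are available. Lean on these libraries where they do the work, as an engineer would, in place of code of your own. Each camera call takes 0.05 s, during which the arm holds its last target.

## Task

First put the gudgeon pin that is too short into the scrap bin. Then lift the two full-length pins in turn to feel their weight, stand the lighter one back upright on the surface plate, and finish holding the heavier one upright and still a few centimetres above the small-end eye of the connecting rod, centred over its hole without touching the rod. Do not knock over a full-length pin, and leave the other parts on the bench where they are.

Things in the scene. Friction and masses are not known exactly. Their poses are not given: they have to be found in the camera images.
- pin_1_mid (a point): One of three steel gudgeon pins standing on the plate: plain round bar, 40 mm diameter, ends plugged. Two are 90 mm long and look alike, one is 66 mm; which is which changes from run to run. Each weighs 0.25 to 0.8 kg; one 90 mm pin outweighs the other by at least 0.25 kg. This point: centre of the pin, half-way up; z along the pin.
- pin_2_mid (a point): One of three steel gudgeon pins standing on the plate: plain round bar, 40 mm diameter, ends plugged. Two are 90 mm long and look alike, one is 66 mm; which is which changes from run to run. Each weighs 0.25 to 0.8 kg; one 90 mm pin outweighs the other by at least 0.25 kg. This point: centre of the pin, half-way up; z along the pin.
- pin_3_mid (a point): One of three steel gudgeon pins standing on the plate: plain round bar, 40 mm diameter, ends plugged. Two are 90 mm long and look alike, one is 66 mm; which is which changes from run to run. Each weighs 0.25 to 0.8 kg; one 90 mm pin outweighs the other by at least 0.25 kg. This point: centre of the pin, half-way up; z along the pin.
- plate: Dark steel surface plate on a blue base, fixed to the bench: 220 (x) by 370 (y) mm, top face 45 mm above the bench. Origin at the centre of its underside, on the bench; x along the short side, y along the long side.
- bin: Grey plastic scrap bin, open at the top, fixed: 180 (x) by 160 (y) mm outside, 50 mm high, walls and floor 5 mm. Origin at the centre of its underside, on the bench.
- rod: Forged connecting rod lying flat, fixed, on two wooden rests; 34 mm thick, its upper face 48 mm above the bench. Origin on the bench under the centre of the small-end eye; x points along the rod to the big end, whose centre is 170 mm away (big end 92 mm across, bolts to 58 mm either side).
- rod_eye (a point): Centre of the hole in the connecting rod's small end (the smaller ring: 66 mm outside, 41 mm bore), level with the ring's upper face, 48 mm above the bench; z up.
- piston_mid (a point): Aluminium piston 74 mm in diameter, 64 mm high, standing on the bench beyond the plate: loose, to be left alone; this point is about its middle
- vblock_mid (a point): Dark steel V-block 50 by 60 mm, 50 mm high, on the bench beyond the plate: loose, to be left alone; this point is about its middle
- cap_mid (a point): Main-bearing cap, a dark steel bridge 28 by 90 mm, 42 mm high (48 mm over its bolt heads), on the bench beyond the plate: loose, to be left alone; this point is about its middle
Mind the look-alikes: they are no part of the job. What is shaped like the part that bears pin_3_mid but red is not meant.

How it is judged (in metres and radians):
On the way, in this order (a step that is already met when the one before it is completed fails the run):
1. the short pin lies in the scrap bin, released (x of pin_2_mid in the frame of bin between -0.08 and 0.08 m and y of pin_2_mid in the frame of bin between -0.07 and 0.07 m and height (world z) of pin_2_mid below 0.055 m and contact force between pin_2 and the fingers below 0.1 N and linear speed of pin_2 below 0.03 m/s), for 0.2 s.
2. the lighter full-length pin is lifted at least 20 mm clear of the surface plate while the heavier one (over 5 N on the plate) stands there; the heavier may be lifted before or after (((z of pin_1_mid in the frame of plate above 0.11 m and contact force between pin_1 and the fingers above 1 N and contact force between pin_3 and plate above 5 N and contact force between pin_3 and the fingers below 0.1 N) or (z of pin_3_mid in the frame of plate above 0.11 m and contact force between pin_3 and the fingers above 1 N and contact force between pin_1 and plate above 5 N and contact force between pin_1 and the fingers below 0.1 N))), for 0.2 s.
At the end, for the whole second after the job is handed in: Short pin in the bin and lighter full pin upright (0.1 rad) on the plate, released and at rest; heavier pin gripped, still, upright within 0.2 rad, axis within 20 mm of the small-end eye's centre, lower end 5 to 110 mm above the rod, not touching it (all of step 1 and ((x of pin_1_mid in the frame of plate between -0.105 and 0.105 m and y of pin_1_mid in the frame of plate between -0.18 and 0.18 m and z of pin_1_mid in the frame of plate between 0.084 and 0.096 m and angle between the z axis of pin_1 and the z axis of plate, either way round below 0.1 rad and contact force between pin_1 and the fingers below 0.1 N and linear speed of each of pin_1, pin_3 below 0.03 m/s and contact force between pin_1 and plate between 1 and 5 N and horizontal distance between pin_3_mid and rod_eye below 0.02 m and z of pin_3_mid in the frame of rod_eye between 0.05 and 0.155 m and angle between the z axis of pin_3 and the z axis of plate, either way round below 0.2 rad and contact force between pin_3 and the fingers above 1 N and contact force between pin_3 and rod below 0.1 N) or (x of pin_3_mid in the frame of plate between -0.105 and 0.105 m and y of pin_3_mid in the frame of plate between -0.18 and 0.18 m and z of pin_3_mid in the frame of plate between 0.084 and 0.096 m and angle between the z axis of pin_3 and the z axis of plate, either way round below 0.1 rad and contact force between pin_3 and the fingers below 0.1 N and linear speed of each of pin_3, pin_1 below 0.03 m/s and contact force between pin_3 and plate between 1 and 5 N and horizontal distance between pin_1_mid and rod_eye below 0.02 m and z of pin_1_mid in the frame of rod_eye between 0.05 and 0.155 m and angle between the z axis of pin_1 and the z axis of plate, either way round below 0.2 rad and contact force between pin_1 and the fingers above 1 N and contact force between pin_1 and rod below 0.1 N))); the arm keeps its last pose, push and grip.
It fails at once if a full-length pin is knocked over (leans more than 0.6 rad) (angle between the z axis of any of pin_1, pin_3 and the z axis of plate, either way round above 0.6 rad).
It fails at once if the piston, the V-block or the bearing cap is moved more than 15 mm (distance of any of piston_mid, vblock_mid, cap_mid from where it was at the start of the episode above 0.015 m).
It also fails if it takes over 72 s, if anything falls off the work surface, if the arm or the gripper's body presses on something with over 40 N, if the wrist force passes 120 N, or if a joint passes its speed limit or range.

## Working session

There is one attempt and no reset: what is moved stays moved. The work goes in short steps, Python scripts to look and compute and a tool call to move; the robot and the scene stay as the last step left them, time stands still between calls to the robot, and variables do not carry over. Pictures are saved under pics/ and viewed, and the job is handed in when it is done.

Besides the shell and the picture viewer there is one more tool, called as name(argument=value, ...) on one line, values as JSON. apply_moves: Moves the arm, as the interface text tells. Its arguments: {"type":"object","properties":{"steps":{"type":"array","items":{"type":"array","items":{"type":"number"}}},"squeeze":{"type":"number"}},"required":["steps"]}

```bash
mkdir -p pics; ls; python3 - <<'E'
from cell import sense, viewer
import cv2,numpy as np
print(sense())
for n in("scene","top"):
    p,d=viewer.camera(n); np.savez(f"{n}.npz",p=p,d=d)
    cv2.imwrite(f"pics/{n}0.png",p[:,:,::-1])
    c=viewer.calibration(n); print(n,c)
E
```

```text
pics
{'clock': 0.0, 'joint_positions': array([-7.58904481e+01,  1.18848386e+01,  8.84019557e+01,  5.59444376e-04,
        7.98403839e+01, -8.62349752e+00]), 'joint_velocities': array([-0.01034454,  0.03151535, -0.04971692,  0.00111541,  0.05795521,
       -0.07602794]), 'joint_torque': array([ 1.31424553e-03, -3.70874548e+01, -2.81416959e+01,  6.97929645e-02,
        3.61081562e-02, -1.69130803e-04]), 'eef_pos': array([ 0.22199759, -0.52957048,  0.20430849]), 'orientation': array([-1.79874342e+02, -1.96134177e-02,  2.27329286e+01]), 'wrist_force': array([-0.43507467, -0.23109238, -0.42097052]), 'moment': array([-0.04215736, -0.01983721, -0.01920621]), 'opening': 0.9998065592519854}
scene {'camera_matrix': array([[408.67042308,   0.        , 255.32052599],
       [  0.        , 408.67042308, 193.98245347],
       [  0.        ,   0.        ,   1.        ]]), 'view': array([[-0.52979654,  0.84807736, -0.00896752,  0.32158998],
       [ 0.61660078,  0.37788947, -0.69065406, -0.30602408],
       [-0.58233934, -0.37143551, -0.72312969,  1.64538907],
       [ 0.        ,  0.        ,  0.        ,  1.        ]])}
top {'camera_matrix': array([[452.19382223,   0.        , 253.87923082],
       [  0.        , 452.19382223, 182.2935463 ],
       [  0.        ,   0.        ,   1.        ]]), 'view': array([[ 0.05332927, -0.99856897, -0.00399942, -0.02274513],
       [-0.97620609, -0.05129111, -0.21069147,  0.60988725],
       [ 0.21018483,  0.01514028, -0.97754443,  1.15715961],
       [ 0.        ,  0.        ,  0.        ,  1.        ]])}
```

View pics/scene0.png

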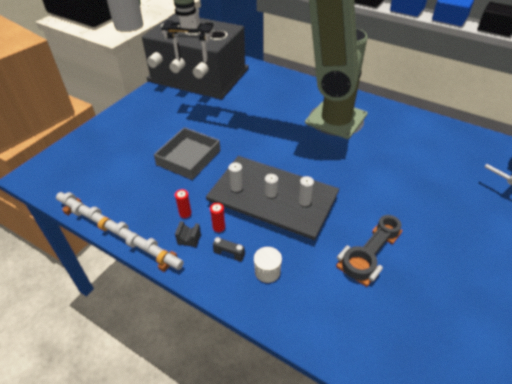

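View pics/top0.png

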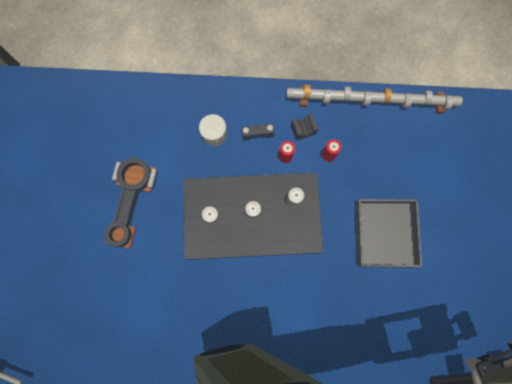

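The scene view shows three white pins on the plate at (235,177), (272,186) and (306,191), and the middle one looks short. The top view puts them at (296,196), (253,209) and (210,214). The small eye is near (119,234), the bin near (390,233), and there are two red decoys beyond the plate.

```bash
cat > h.py <<'E'
import numpy as np,cv2
from cell import sense,viewer
def ray(c,u,v,z):
    K=c["camera_matrix"];V=c["view"];R=V[:3,:3];t=V[:3,3]
    o=-R.T@t; d=R.T@np.linalg.inv(K)@np.array([u,v,1.]); return o+d*(z-o[2])/d[2]
def cloud(c,d):
    K=c["camera_matrix"];V=c["view"];R=V[:3,:3];t=V[:3,3]
    v,u=np.indices(d.shape); P=np.stack([(u-K[0,2])/K[0,0]*d,(v-K[1,2])/K[1,1]*d,d],-1)
    W=(P-t)@R; W[d==0]=np.nan; return W
E
python3 - <<'E'
from h import *
p=np.load("top.npz");c=viewer.calibration("top");W=cloud(c,p["d"]);im=p["p"].astype(int)
white=((im.min(2)>140)&(im.max(2)-im.min(2)<50)).astype(np.uint8)
n,l,s,ce=cv2.connectedComponentsWithStats(white)
for i in range(1,n):
    if s[i,4]<60: continue
    m=l==i; z=np.nanpercentile(W[m][:,2],70)
    mm=m&(abs(W[...,2]-z)<.012)
    print(s[i],ce[i].round(1),"z",z.round(4),"cloud mean",np.nanmean(W[mm],0).round(4), "ray",ray(c,*ce[i],round(z,4)).round(4))
# plane tests: bin, plate, rod via height
def box(name,m):
    u=m.astype(np.uint8);n,l,s,ce=cv2.connectedComponentsWithStats(u)
    for i in range(1,n):
        if s[i,4]<150: continue
        q=W[l==i][:,:2].astype(np.float32); r=cv2.minAreaRect(q)
        print(name,s[i],"ctr",np.round(r[0],4),np.round(r[1],4),round(r[2],1))
gray=(im.max(2)-im.min(2)<40)
box("z45",gray&(abs(W[...,2]-.0475)<.006))
box("floor",gray&(abs(W[...,2]-.005)<.006))
E
python3 - <<'E'
import cv2,numpy as np
p=np.load("top.npz")["p"]
a=cv2.resize(p[140:260,90:190],None,fx=5,fy=5,interpolation=cv2.INTER_CUBIC)
cv2.imwrite("pics/eye.png",a[:,:,::-1])
E
```

```text
[   48     0   308    79 14349] [198.1  39.2] z -0.7483 cloud mean [ 1.4863  0.3313 -0.7506] ray [ 1.4838  0.332  -0.7483]
[342   0  62  28 584] [367.8   8.7] z -0.7481 cloud mean [ 1.693  -0.493  -0.7503] ray [ 1.6917 -0.4939 -0.7481]
[ 370    0  142   89 6680] [440.6  56. ] z -0.7481 cloud mean [ 1.4571 -0.8447 -0.7505] ray [ 1.4549 -0.8444 -0.7481]
[310  87  75  16 555] [347.   94.4] z 0.0457 cloud mean [ 0.8863 -0.2434  0.0439] ray [ 0.8855 -0.2427  0.0457]
[287  89  17   7 114] [295.1  92. ] z 0.0432 cloud mean [ 0.8871 -0.0943  0.0414] ray [ 0.8863 -0.0942  0.0432]
[427  91  19  12 142] [435.   97.7] z 0.046 cloud mean [ 0.889  -0.4943  0.044 ] ray [ 0.8881 -0.4936  0.046 ]
[391  94  35  10 242] [408.   97.7] z 0.0448 cloud mean [ 0.8855 -0.4175  0.0433] ray [ 0.8848 -0.417   0.0448]
[447  96  15  10 113] [453.5 100. ] z 0.0484 cloud mean [ 0.8842 -0.546   0.0455] ray [ 0.8828 -0.5449  0.0484]
[199 114  27  26 547] [212.  126.7] z 0.0641 cloud mean [0.7617 0.1349 0.063 ] ray [0.7621 0.1342 0.0641]
[148 169   8  18  62] [151.3 177.8] z 0.0374 cloud mean [0.614  0.2951 0.0359] ra
[... 202 characters left out ...]
.0089 0.1105] ray [0.5319 0.008  0.1117]
[202 206  16  16 195] [209.3 213.8] z 0.1358 cloud mean [0.5082 0.1162 0.1346] ray [0.5085 0.1156 0.1358]
z45 [310  87  44  15 234] ctr [ 0.8844 -0.199 ] [0.0366 0.1217] 8.6
z45 [355  91  30  13 156] ctr [ 0.8811 -0.3072] [0.0844 0.0374] 89.1
z45 [391  91  71  17 388] ctr [ 0.8862 -0.4692] [0.1997 0.0457] 89.4
z45 [116 158  34  48 493] ctr [0.6081 0.3381] [0.1212 0.0896] 31.7
z45 [ 183  173  140   87 9108] ctr [0.5247 0.0117] [0.2198 0.369 ] 5.9
z45 [357 199  65  68 558] ctr [ 0.4972 -0.3584] [0.1802 0.1627] 2.8
z45 [105 204  24  42 333] ctr [0.4746 0.364 ] [0.0632 0.1058] 70.9
floor [ 360  203   55   62 3080] ctr [ 0.4983 -0.364 ] [0.1688 0.1431] 2.6
```

View pics/eye.png

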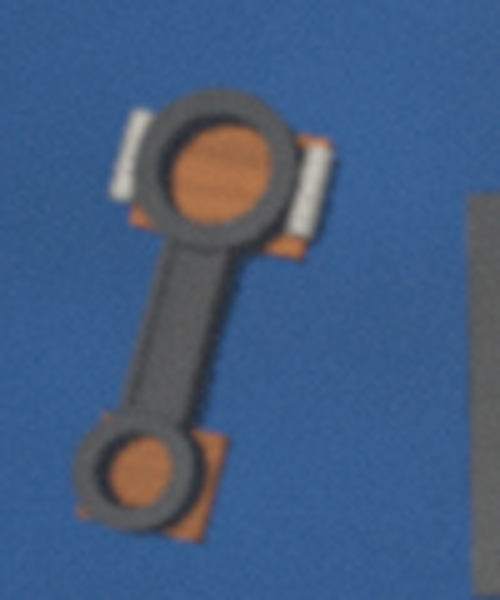

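```bash
cat >> h.py <<'E'
from scipy.spatial.transform import Rotation as Ro
def go(x,y,z,yaw=None):
    s=sense(); R=Ro.from_euler("xyz",s["orientation"],degrees=True).as_matrix()
    d=R.T@(np.array([x,y,z])-s["eef_pos"])
    print("t",s["clock"],"at",s["eef_pos"].round(4),s["orientation"].round(2),"shift",d.round(4),"turn",None if yaw is None else round(-(yaw-s["orientation"][2]),2),"j",s["joint_positions"].round(1),"F",s["wrist_force"].round(2),"op",round(s["opening"]*94,1))
E
python3 - <<'E'
from h import *
c=viewer.calibration("top")
im=np.load("top.npz")["p"].astype(int);W=cloud(c,np.load("top.npz")["d"])
for u,v in((117.2,234.2),(133.4,174)): print(ray(c,u,v,.048))
# dark ring contour of small end
dark=((im.max(2)<125)&(im.max(2)-im.min(2)<28)&(W[...,2]>.03)).astype(np.uint8); dark[:,:90]=0;dark[:,170:]=0;dark[:140]=0;dark[260:]=0
ys,xs=np.nonzero(dark); P=W[ys,xs]; q=P[(P[:,2]>.04)&(P[:,2]<.056)]
from scipy.optimize import least_squares
m=np.hypot(q[:,0]-.474,q[:,1]-.366)<.036
q=q[m]; print(len(q),cv2.minEnclosingCircle(q[:,:2].astype(np.float32)),cv2.fitEllipse(q[:,:2].astype(np.float32)))
go(.532,.0085,.2,103)
E
```

```text
[0.45267996 0.36775019 0.048     ]
[0.61980123 0.34250071 0.048     ]
199 ((0.47424039244651794, 0.36629635095596313), 0.03601999208331108) ((0.4381926953792572, 0.3727394640445709), (0.05513790249824524, 0.11885523796081543), 80.40283203125)
t 0.1 at [ 0.222  -0.5296  0.2044] [-1.7989e+02 -2.0000e-02  2.2740e+01] shift [ 0.4939 -0.3765  0.0053] turn -80.26 j [-75.9  11.9  88.4  -0.   79.8  -8.6] F [0.69 0.61 0.57] op 94.3
```

apply_moves(steps=[[0.494,-0.376,0.005,-80.3,0.094],[0.494,-0.376,0.005,-80.3,0.094],[0.494,-0.376,0.005,-80.3,0.094],[0.494,-0.376,0.005,-80.3,0.094],[0.494,-0.376,0.005,-80.3,0.094],[0.494,-0.376,0.005,-80.3,0.094],[0.494,-0.376,0.005,-80.3,0.094],[0.494,-0.376,0.005,-80.3,0.094]])

```text
clock: 0.9
eef_pos: [0.4225, -0.1819, 0.202]
orientation: [-180.0, -0.0, 91.8]
wrist_force: [0.8, 0.1, 0.3]
opening: 0.997
```

```bash
python3 -c "
from h import *
go(.532,.0085,.2,103)"
```

```text
t 0.9 at [ 0.4225 -0.1819  0.202 ] [-1.800e+02 -1.000e-02  9.182e+01] shift [0.1868 0.1155 0.002 ] turn -11.18 j [-34.1  -2.3 104.    0.   78.3 -35.9] F [0.81 0.12 0.33] op 93.7
```

apply_moves(steps=[[0.187,0.115,0.002,-11.2,0.094],[0.187,0.115,0.002,-11.2,0.094],[0.187,0.115,0.002,-11.2,0.094],[0.187,0.115,0.002,-11.2,0.094],[0.187,0.115,0.002,-11.2,0.094],[0.187,0.115,0.002,-11.2,0.094],[0.187,0.115,0.002,-11.2,0.094],[0.187,0.115,0.002,-11.2,0.094]])

```text
clock: 1.7
eef_pos: [0.5315, 0.005, 0.1999]
orientation: [-179.9, 0.0, 102.6]
wrist_force: [0.7, -0.1, -1.0]
opening: 1.003
```

```bash
python3 - <<'E'
from h import *
go(.532,.0085,.066,103)
E
```

```text
t 1.7 at [0.5315 0.005  0.1999] [-1.7994e+02  1.0000e-02  1.0262e+02] shift [0.0033 0.0014 0.1339] turn -0.38 j [ -8.8   6.9  94.7  -0.   78.4 -21.4] F [ 0.67 -0.06 -0.98] op 94.3
```

apply_moves(steps=[[0.003,0.001,0.04,0,0.094],[0.003,0.001,0.08,0,0.094],[0.003,0.001,0.115,0,0.094],[0.003,0.001,0.134,0,0.094],[0.003,0.001,0.134,0,0.094],[0.003,0.001,0.134,0,0.094]])

```text
clock: 2.3
eef_pos: [0.5325, 0.0081, 0.0667]
orientation: [180.0, 0.0, 102.6]
wrist_force: [-0.1, -0.9, 0.4]
opening: 1.001
```

apply_moves(steps=[[0,0,0,0,0.03],[0,0,0,0,0.03],[0,0,0,0,0.03],[0,0,0,0,0.03],[0,0,0,0,0.03],[0,0,0,0,0.03],[0,0,0,0,0.03],[0,0,0,0,0.03]], squeeze=30)

```text
clock: 3.1
eef_pos: [0.5326, 0.0093, 0.0662]
orientation: [180.0, -0.0, 102.7]
wrist_force: [0.2, -0.3, 0.3]
opening: 0.422
```

```bash
python3 - <<'E'
from h import *
go(.532,.0085,.22,103)
E
```

```text
t 3.1 at [0.5326 0.0093 0.0662] [ 1.8000e+02 -1.0000e-02  1.0269e+02] shift [-0.0006 -0.0007 -0.1538] turn -0.31 j [ -8.3  15.9 101.4   0.   62.8 -21. ] F [ 0.24 -0.35  0.29] op 39.6
```

apply_moves(steps=[[0,0,-0.03,0,0.03],[0,0,-0.07,0,0.03],[0,0,-0.11,0,0.03],[0,0,-0.135,0,0.03],[0,0,-0.135,0,0.03]])

```text
clock: 3.6
eef_pos: [0.5354, 0.0088, 0.2053]
orientation: [179.5, 0.2, 102.7]
wrist_force: [0.7, 0.8, -3.0]
opening: 0.421
```

```bash
python3 - <<'E'
from h import *
go(.498,-.361,.2,103)
E
```

```text
t 3.6 at [0.5354 0.0088 0.2053] [1.7954e+02 1.7000e-01 1.0269e+02] shift [-0.3526 -0.1178  0.0054] turn -0.31 j [ -8.3   6.7  94.3   0.   78.5 -21. ] F [ 0.68  0.78 -3.  ] op 39.6
```

apply_moves(steps=[[-0.04,-0.012,0.004,0,0.03],[-0.352,-0.118,0.004,0,0.03],[-0.352,-0.118,0.004,0,0.03],[-0.352,-0.118,0.004,0,0.03],[-0.352,-0.118,0.004,0,0.03],[-0.352,-0.118,0.004,0,0.03],[-0.352,-0.118,0.004,0,0.03],[-0.352,-0.118,0.004,0,0.03]])

```text
clock: 4.4
eef_pos: [0.4924, -0.3628, 0.1936]
orientation: [-179.8, -0.2, 102.5]
wrist_force: [0.3, -0.1, -3.1]
opening: 0.421
```

apply_moves(steps=[[0,0,0,0,0.03],[0,0,0,0,0.03],[0,0,0,0,0.03]])

```text
clock: 4.7
eef_pos: [0.4941, -0.3583, 0.1951]
orientation: [-179.9, -0.2, 102.7]
wrist_force: [0.3, 0.4, -2.7]
opening: 0.421
```

```bash
python3 - <<'E'
from h import *
go(.498,-.361,.028,103)
E
```

```text
t 4.7 at [ 0.4941 -0.3583  0.1951] [-179.9    -0.21  102.74] shift [-0.0041  0.0035  0.1671] turn -0.26 j [-44.1  16.7  83.6   0.   80.  -56.8] F [ 0.26  0.45 -2.72] op 39.6
```

apply_moves(steps=[[-0.002,0.002,0.04,0,0.03],[-0.004,0.003,0.08,0,0.03],[-0.004,0.003,0.12,0,0.03],[-0.004,0.003,0.15,0,0.03],[-0.004,0.003,0.163,0,0.03],[-0.004,0.003,0.163,0,0.03],[-0.004,0.003,0.163,0,0.03]])

```text
clock: 5.4
eef_pos: [0.4997, -0.3635, 0.0356]
orientation: [179.9, 0.1, 102.8]
wrist_force: [-0.0, -0.5, -2.3]
opening: 0.421
```

```bash
python3 - <<'E'
from h import *
go(.498,-.361,.028,103)
p,d=viewer.camera("scene")
cv2.imwrite("pics/bin.png",cv2.resize(p[100:220,130:270],None,fx=5,fy=5)[:,:,::-1])
E
```

```text
t 5.4 at [ 0.4997 -0.3635  0.0356] [1.7993e+02 1.0000e-01 1.0275e+02] shift [ 0.0029 -0.0011  0.0076] turn -0.25 j [-44.1  27.2  89.7   0.   63.  -56.8] F [-0.01 -0.54 -2.31] op 39.6
```

View pics/bin.png

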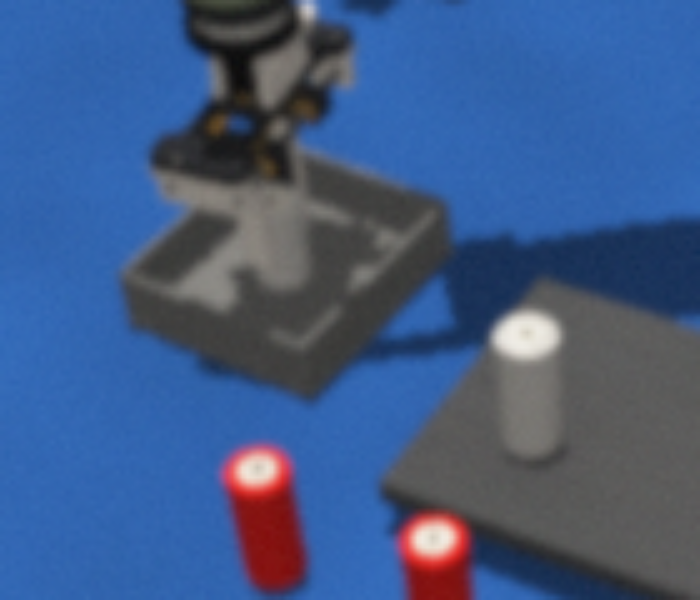

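The short pin is held over the middle of the bin, at about (275,250) in the crop. I'll lower it onto the floor and open the fingers.

apply_moves(steps=[[0,0,0.005,0,0.03],[0,0,0.008,0,0.03],[0,0,0.008,0,0.03],[0,0,0.008,0,0.03]])

```text
clock: 5.85
eef_pos: [0.4985, -0.3635, 0.0264]
orientation: [180.0, 0.0, 102.7]
wrist_force: [-1.2, -0.3, -3.5]
opening: 0.422
```

apply_moves(steps=[[0,0,0,0,0.045],[0,0,0,0,0.05],[0,0,0,0,0.07],[0,0,0,0,0.085],[0,0,0,0,0.085],[0,0,0,0,0.085]])

```text
clock: 6.45
eef_pos: [0.4986, -0.3634, 0.0263]
orientation: [180.0, 0.0, 102.7]
wrist_force: [-0.1, 1.8, 0.4]
opening: 0.836
```

apply_moves(steps=[[0,0,-0.03,0,0.094],[0,0,-0.07,0,0.094],[0,0,-0.11,0,0.094],[0,0,-0.15,0,0.094],[0,0,-0.17,0,0.094],[0,0,-0.17,0,0.094]])

```text
clock: 7.05
eef_pos: [0.5007, -0.3654, 0.2011]
orientation: [179.7, 0.4, 102.7]
wrist_force: [0.5, 0.4, 0.0]
opening: 0.997
```

```bash
python3 - <<'E'
from h import *
go(.5685,-.0993,.2,103)
p,d=viewer.camera("scene")
cv2.imwrite("pics/bin2.png",cv2.resize(p[100:220,130:270],None,fx=5,fy=5)[:,:,::-1])
E
```

```text
t 7.05 at [ 0.5007 -0.3654  0.2011] [179.71   0.44 102.69] shift [ 2.447e-01  1.246e-01 -2.000e-04] turn -0.31 j [-44.1  17.   82.4   0.   80.  -56.8] F [0.52 0.4  0.04] op 93.8
```

View pics/bin2.png

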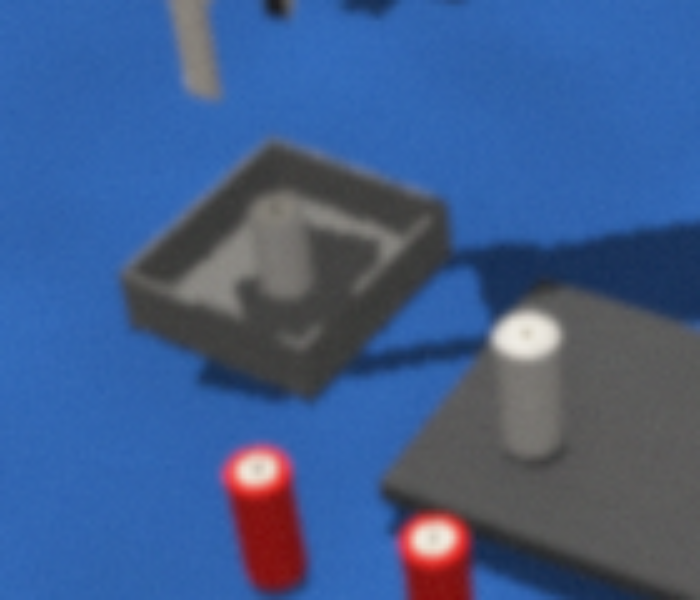

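The short pin stands upright in the bin at (280,245) in the crop, and the fingers are clear of it. Next is pin A, the right-hand full-length pin.

apply_moves(steps=[[0.245,0.125,0,0,0.094],[0.245,0.125,0,0,0.094],[0.245,0.125,0,0,0.094],[0.245,0.125,0,0,0.094],[0.245,0.125,0,0,0.094],[0.245,0.125,0,0,0.094],[0.245,0.125,0,0,0.094],[0.245,0.125,0,0,0.094]])

```text
clock: 7.9
eef_pos: [0.5654, -0.0964, 0.1939]
orientation: [-179.8, -0.1, 102.8]
wrist_force: [-0.4, -0.9, -0.1]
opening: 1.004
```

apply_moves(steps=[[0,0,0,0,0.094],[0,0,0,0,0.094],[0,0,0,0,0.094]])

```text
clock: 8.2
eef_pos: [0.5664, -0.0982, 0.196]
orientation: [-180.0, -0.0, 102.6]
wrist_force: [0.0, 0.2, -0.7]
opening: 1.0
```

```bash
python3 - <<'E'
from h import *
go(.5685,-.0993,.071,103)
E
```

```text
t 8.2 at [ 0.5664 -0.0982  0.196 ] [-179.98   -0.    102.57] shift [-0.0015  0.0019  0.125 ] turn -0.43 j [-18.5  12.3  88.9  -0.   78.8 -31. ] F [ 0.01  0.17 -0.75] op 94.0
```

apply_moves(steps=[[-0.001,0.002,0.04,0,0.094],[-0.001,0.002,0.08,0,0.094],[-0.001,0.002,0.11,0,0.094],[-0.001,0.002,0.125,0,0.094],[-0.001,0.002,0.125,0,0.094],[-0.001,0.002,0.125,0,0.094]])

```text
clock: 8.8
eef_pos: [0.5698, -0.0981, 0.0724]
orientation: [179.9, 0.1, 102.7]
wrist_force: [-0.1, -0.1, 1.0]
opening: 0.997
```

apply_moves(steps=[[0,0,0,0,0.06],[0,0,0,0,0.05],[0,0,0,0,0.045],[0,0,0,0,0.03],[0,0,0,0,0.03],[0,0,0,0,0.03],[0,0,0,0,0.03],[0,0,0,0,0.03]], squeeze=40)

```text
clock: 9.6
eef_pos: [0.5689, -0.0974, 0.0712]
orientation: [180.0, -0.0, 102.7]
wrist_force: [0.6, -0.2, 0.4]
opening: 0.419
```

```bash
python3 - <<'E'
from h import *
go(.5685,-.0993,.15,103)
E
```

```text
t 9.6 at [ 0.5689 -0.0974  0.0712] [180.    -0.   102.69] shift [-0.0017 -0.0008 -0.0788] turn -0.31 j [-18.3  20.3  94.7   0.   65.  -31. ] F [ 0.63 -0.17  0.4 ] op 39.4
```

Lift it 50 mm and average the force.

apply_moves(steps=[[0,0,-0.015,0,0.03],[0,0,-0.035,0,0.03],[0,0,-0.05,0,0.03],[0,0,-0.05,0,0.03],[0,0,-0.05,0,0.03],[0,0,-0.05,0,0.03],[0,0,-0.05,0,0.03]])

```text
clock: 10.3
eef_pos: [0.5679, -0.0971, 0.12]
orientation: [-179.9, -0.1, 102.7]
wrist_force: [0.5, 0.4, -3.1]
opening: 0.419
```

apply_moves(steps=[[0,0,-0.0,0,0.03],[0,0,0,0,0.03]])

```text
clock: 10.5
eef_pos: [0.5685, -0.0974, 0.1206]
orientation: [-179.9, -0.0, 102.7]
wrist_force: [0.6, -0.0, -3.6]
opening: 0.416
```

apply_moves(steps=[[0,0,-0.0,0,0.03],[0,0,0,0,0.03]])

```text
clock: 10.7
eef_pos: [0.5688, -0.0975, 0.1211]
orientation: [-180.0, -0.0, 102.7]
wrist_force: [0.2, 0.2, -2.7]
opening: 0.421
```

```bash
python3 - <<'E'
from h import *
f=[]
for i in range(6):
    p,d=viewer.camera("top"); s=sense(); f.append(s["wrist_force"][2])
print(np.round(f,2)); go(.5685,-.0993,.071,103)
cv2.imwrite("pics/top3.png",p[:,:,::-1]); p,d=viewer.camera("scene");cv2.imwrite("pics/scene3.png",p[:,:,::-1])
E
```

```text
[-3.15 -2.78 -3.3  -3.56 -3.75 -2.89]
t 11.0 at [ 0.5689 -0.0975  0.1213] [180.     0.   102.69] shift [-0.0017 -0.0008  0.0503] turn -0.31 j [-18.3  16.7  92.7  -0.   70.5 -31. ] F [-0.11 -0.38 -2.89] op 39.2
```

View pics/scene3.png

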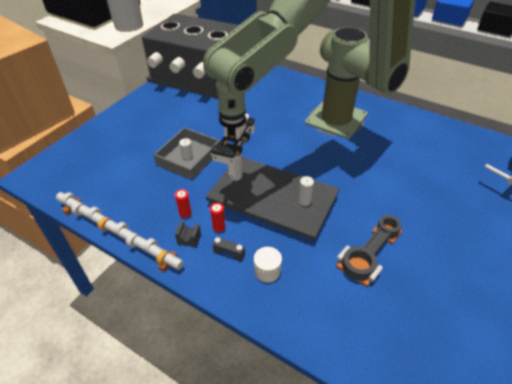

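The scene view shows pin A held above the plate at (235,170), pin B still standing at (306,191) and the short pin in the bin at (186,149). Pin A weighs about 3.2 N, so it should be the lighter one. I'll set it back down.

apply_moves(steps=[[0,0,0.015,0,0.03],[0,0,0.03,0,0.03],[0,0,0.042,0,0.03],[0,0,0.047,0,0.03],[0,0,0.0495,0,0.03],[0,0,0.0495,0,0.03],[0,0,0.0495,0,0.03],[0,0,0.0495,0,0.03]])

```text
clock: 11.85
eef_pos: [0.5692, -0.0976, 0.0718]
orientation: [180.0, 0.0, 102.7]
wrist_force: [0.4, -0.5, -1.9]
opening: 0.42
```

```bash
python3 - <<'E'
from h import *
go(.5685,-.0993,.071,103)
E
```

```text
t 11.85 at [ 0.5692 -0.0976  0.0718] [1.7996e+02 2.0000e-02 1.0269e+02] shift [-0.0015 -0.0011  0.0008] turn -0.31 j [-18.3  20.2  94.7   0.   65.  -31. ] F [ 0.42 -0.52 -1.88] op 39.5
```

apply_moves(steps=[[0,0,0.0005,0,0.03],[0,0,0.0005,0,0.03],[0,0,0.0005,0,0.041],[0,0,0.0005,0,0.044],[0,0,0.0005,0,0.05],[0,0,0.0005,0,0.07],[0,0,0.0005,0,0.094],[0,0,0.0005,0,0.094]])

```text
clock: 12.65
eef_pos: [0.5689, -0.0975, 0.0713]
orientation: [180.0, 0.0, 102.7]
wrist_force: [-0.7, -0.9, -0.7]
opening: 0.75
```

apply_moves(steps=[[0,0,-0.03,0,0.094],[0,0,-0.07,0,0.094],[0,0,-0.11,0,0.094],[0,0,-0.13,0,0.094],[0,0,-0.13,0,0.094]])

```text
clock: 13.15
eef_pos: [0.5716, -0.0983, 0.2058]
orientation: [179.6, 0.3, 102.7]
wrist_force: [-0.2, -0.3, 0.1]
opening: 0.999
```

```bash
python3 - <<'E'
from h import *
go(.5085,.1158,.2,103)
p,d=viewer.camera("scene");cv2.imwrite("pics/scene4.png",p[:,:,::-1])
E
```

```text
t 13.15 at [ 0.5716 -0.0983  0.2058] [179.56   0.26 102.69] shift [ 0.2228 -0.0146  0.0046] turn -0.31 j [-18.3  12.1  88.    0.   79.4 -31. ] F [-0.2  -0.35  0.13] op 93.9
```

View pics/scene4.png

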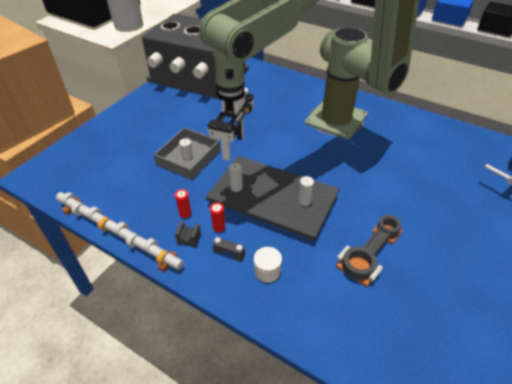

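Pin A stands upright again at (235,178) and pin B is untouched at (306,191). Now pin B.

apply_moves(steps=[[0.223,-0.014,0.003,0,0.094],[0.223,-0.014,0.003,0,0.094],[0.223,-0.014,0.003,0,0.094],[0.223,-0.014,0.003,0,0.094],[0.223,-0.014,0.003,0,0.094],[0.223,-0.014,0.003,0,0.094],[0.223,-0.014,0.003,0,0.094],[0.223,-0.014,0.003,0,0.094]])

```text
clock: 14.0
eef_pos: [0.506, 0.1159, 0.1971]
orientation: [-179.9, 0.0, 102.6]
wrist_force: [-0.5, 0.1, 0.2]
opening: 1.0
```

apply_moves(steps=[[0,0,0,0,0.094],[0,0,0,0,0.094],[0,0,0,0,0.094]])

```text
clock: 14.3
eef_pos: [0.5065, 0.1162, 0.1982]
orientation: [-180.0, 0.0, 102.6]
wrist_force: [0.3, -0.3, -0.3]
opening: 0.999
```

```bash
python3 - <<'E'
from h import *
go(.5085,.1158,.072,103)
E
```

```text
t 14.3 at [0.5065 0.1162 0.1982] [-180.      0.    102.61] shift [-0.0008  0.0018  0.1262] turn -0.39 j [ 3.4  5.5 96.5 -0.  78.  -9.2] F [ 0.33 -0.31 -0.27] op 93.9
```

apply_moves(steps=[[-0.001,0.002,0.04,0,0.094],[-0.001,0.002,0.08,0,0.094],[-0.001,0.002,0.11,0,0.094],[-0.001,0.002,0.126,0,0.094],[-0.001,0.002,0.126,0,0.094],[-0.001,0.002,0.126,0,0.094]])

```text
clock: 14.9
eef_pos: [0.5088, 0.1163, 0.0726]
orientation: [180.0, 0.0, 102.7]
wrist_force: [-0.5, 0.3, -0.1]
opening: 1.004
```

apply_moves(steps=[[0,0,0,0,0.06],[0,0,0,0,0.05],[0,0,0,0,0.045],[0,0,0,0,0.03],[0,0,0,0,0.03],[0,0,0,0,0.03],[0,0,0,0,0.03],[0,0,0,0,0.03]], squeeze=50)

```text
clock: 15.7
eef_pos: [0.509, 0.1166, 0.0723]
orientation: [179.9, 0.0, 102.7]
wrist_force: [1.2, 0.7, -2.3]
opening: 0.426
```

apply_moves(steps=[[0,0,-0.015,0,0.03],[0,0,-0.035,0,0.03],[0,0,-0.05,0,0.03],[0,0,-0.05,0,0.03],[0,0,-0.05,0,0.03],[0,0,-0.05,0,0.03],[0,0,-0.05,0,0.03],[0,0,-0.05,0,0.03]])

```text
clock: 16.5
eef_pos: [0.5076, 0.1164, 0.1212]
orientation: [-179.9, -0.0, 102.7]
wrist_force: [-0.2, 0.0, -5.4]
opening: 0.425
```

```bash
python3 - <<'E'
from h import *
f=[]
for i in range(6):
    p,d=viewer.camera("top"); s=sense(); f.append(s["wrist_force"][2])
print(np.round(f,2)); go(.4527,.3678,.2,103)
cv2.imwrite("pics/top5.png",p[:,:,::-1]); np.savez("top5.npz",p=p,d=d)
p,d=viewer.camera("scene");cv2.imwrite("pics/scene5.png",p[:,:,::-1])
E
```

```text
[-7.17 -5.58 -6.44 -7.21 -6.4  -6.39]
t 16.8 at [0.5084 0.1165 0.1222] [-180.     -0.    102.69] shift [ 0.2574  0.0009 -0.0778] turn -0.31 j [  3.4  10.3 100.6   0.   69.1  -9.3] F [ 1.06 -0.12 -6.39] op 39.7
```

View pics/scene5.png

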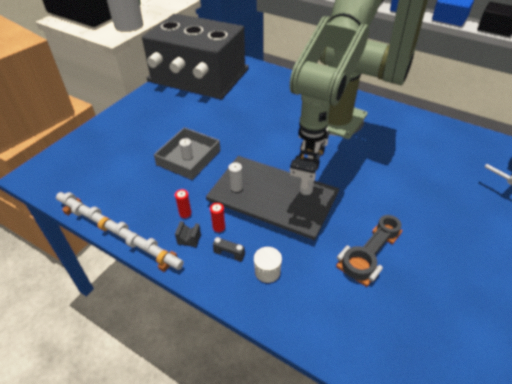

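Pin B, held at (306,180) in the view, weighs about 6.5 N against 3.2 N for A, so B is the heavier one. I'll refine the eye centre in both views before moving over it.

```bash
python3 - <<'E'
from h import *
for n,(x0,y0,x1,y1) in (("top",(98,215,142,252)),("scene",(370,205,410,245))):
    c=viewer.calibration(n); im=np.load(n+".npz")["p"]; 
    hsv=cv2.cvtColor(im,cv2.COLOR_RGB2HSV).astype(int)
    m=((hsv[...,1]<90)&(hsv[...,2]<130)).astype(np.uint8)
    k=np.zeros_like(m);k[y0:y1,x0:x1]=m[y0:y1,x0:x1]
    # rectify the plane z=.048 to metric image, 1mm/px, centre (.4527,.3678)
    pts=np.array([[.4,.32],[.5,.32],[.5,.42],[.4,.42]])
    V=c["view"];K=c["camera_matrix"]
    uv=[]
    for q in pts:
        a=K@(V[:3,:3]@np.array([*q,.048])+V[:3,3]); uv.append(a[:2]/a[2])
    H=cv2.getPerspectiveTransform(np.float32(uv),np.float32((pts-[.4,.32])*5000))
    w=cv2.warpPerspective(im,H,(500,500),flags=cv2.INTER_CUBIC)
    cv2.circle(w,(int((.4527-.4)*5000),int((.3678-.32)*5000)),165,(0,255,0),1)
    cv2.circle(w,(int((.4527-.4)*5000),int((.3678-.32)*5000)),102,(255,255,0),1)
    cv2.imwrite(f"pics/rect_{n}.png",w[:,:,::-1])
a=cv2.imread("pics/rect_top.png");b=cv2.imread("pics/rect_scene.png")
cv2.imwrite("pics/rect.png",cv2.resize(np.hstack([a,b]),(800,400)))
E
```

```text
(no output)
```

View pics/rect.png

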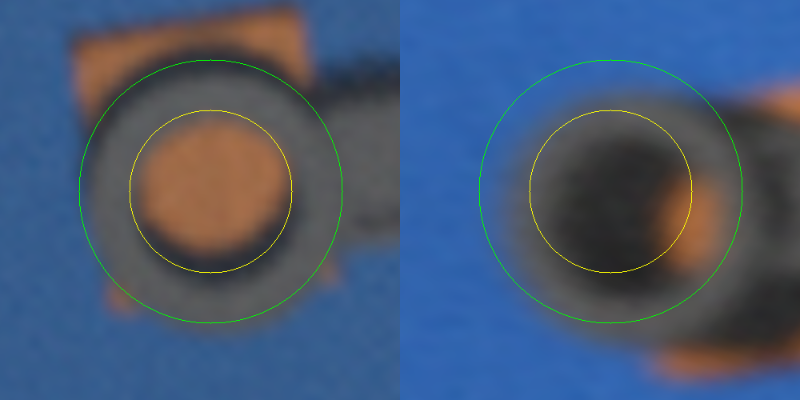

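On the rectified 48 mm plane (4 px/mm), the ring's centre is near (214,202) in the top view and (630,219) in the scene view. That is 1–5 mm in +x and 3–7 mm in +y from my first guess, so I take the eye at about (0.455, 0.3715).

```bash
python3 - <<'E'
from h import *
go(.455,.3715,.15,103)
E
```

```text
t 16.85 at [0.5084 0.1165 0.1223] [179.99   0.   102.69] shift [ 0.2605  0.0039 -0.0277] turn -0.31 j [  3.4  10.3 100.6  -0.   69.1  -9.3] F [ 1.01 -0.14 -6.08] op 39.9
```

apply_moves(steps=[[0,0,-0.028,0,0.03],[0.03,0,-0.028,0,0.03],[0.065,0.001,-0.028,0,0.03],[0.1,0.001,-0.028,0,0.03],[0.14,0.002,-0.028,0,0.03],[0.18,0.003,-0.028,0,0.03],[0.21,0.004,-0.028,0,0.03],[0.24,0.004,-0.028,0,0.03]])

```text
clock: 17.65
eef_pos: [0.4591, 0.353, 0.1502]
orientation: [180.0, 0.0, 102.7]
wrist_force: [0.2, -0.4, -7.1]
opening: 0.421
```

apply_moves(steps=[[0.01,0,0,0,0.03],[0.02,0,0,0,0.03],[0.02,0,0,0,0.03],[0.02,0,0,0,0.03]])

```text
clock: 18.05
eef_pos: [0.4554, 0.3702, 0.15]
orientation: [-180.0, 0.1, 102.7]
wrist_force: [0.1, 0.1, -5.6]
opening: 0.425
```

```bash
python3 - <<'E'
from h import *
go(.455,.3715,.12,103)
E
```

```text
t 18.05 at [0.4554 0.3702 0.15  ] [-1.7998e+02  5.0000e-02  1.0266e+02] shift [ 0.0014 -0.      0.03  ] turn -0.34 j [30.7 16.1 89.9 -0.  74.1 18. ] F [ 0.07  0.1  -5.65] op 40.0
```

apply_moves(steps=[[0.001,0,0.01,0,0.03],[0.001,0,0.02,0,0.03],[0.001,0,0.028,0,0.03],[0.001,0,0.028,0,0.03],[0.001,0,0.028,0,0.03],[0.001,0,0.028,0,0.03],[0.001,0,0.028,0,0.03]])

```text
clock: 18.75
eef_pos: [0.4554, 0.3723, 0.1228]
orientation: [179.9, -0.0, 102.7]
wrist_force: [-0.2, 0.2, -5.9]
opening: 0.422
```

```bash
python3 - <<'E'
from h import *
a=[]
for n in("top","scene"):
    p,d=viewer.camera(n); cv2.imwrite(f"pics/{n}6.png",p[:,:,::-1]); a.append(p); c=viewer.calibration(n)
    if n=="top":
        W=cloud(c,d);im=p.astype(int); white=((im.min(2)>110)&(im.max(2)-im.min(2)<50)&(W[...,2]>.03)&(W[...,2]<.15)).astype(np.uint8)
        nn,l,s,ce=cv2.connectedComponentsWithStats(white)
        for i in range(1,nn):
            if s[i,4]>60: print(ce[i].round(1),s[i,4],np.nanmedian(W[l==i],0).round(4))
b=np.hstack([cv2.resize(a[0][190:270,70:170],(400,320)),cv2.resize(a[1][170:250,340:440],(400,320))])
cv2.imwrite("pics/eye6.png",b[:,:,::-1])
go(.455,.3715,.12,103)
E
```

```text
[346.8  95.1] 725 [ 0.8839 -0.242   0.0421]
[294.9  92.5] 149 [ 0.8848 -0.0939  0.0413]
[425.8  98.9] 674 [ 0.884  -0.4684  0.0426]
[212.1 127.7] 566 [0.7594 0.1338 0.0633]
[115.4 171. ] 75 [0.6268 0.3972 0.0362]
[151.2 177.8] 83 [0.6135 0.2952 0.0355]
[296.  194.8] 229 [ 0.5699 -0.0998  0.1341]
[393.  231.1] 185 [ 0.4971 -0.3624  0.0708]
[482.7 376.3] 150 [ 0.1642 -0.537   0.1467]
[  9.1 378.7] 98 [0.0837 0.5833 0.0745]
t 18.85 at [0.4553 0.3722 0.1228] [ 1.7994e+02 -2.0000e-02  1.0270e+02] shift [-0.0007 -0.0004  0.0028] turn -0.3 j [30.8 17.8 91.1 -0.  71.  18.1] F [-0.68  0.47 -6.13] op 39.7
```

View pics/eye6.png

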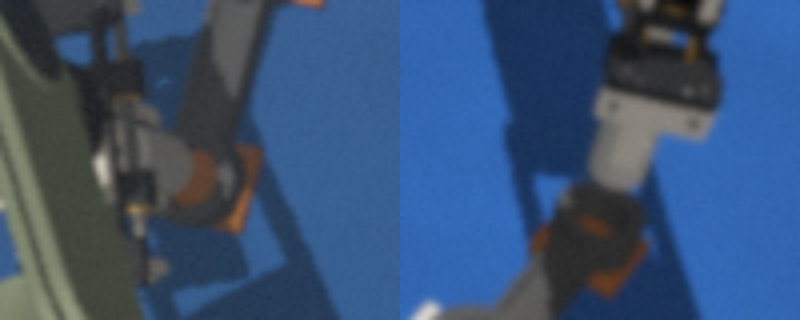

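View pics/scene6.png

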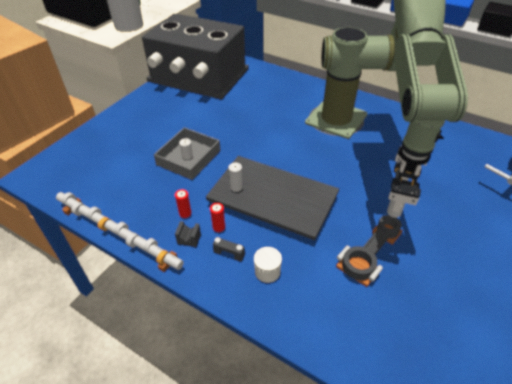

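The pin is upright over the small eye, with its lower end at about (393,215) in the scene view and a gap to the ring below. A ray check against the eye pixel follows.

```bash
python3 - <<'E'
from h import *
c=viewer.calibration("scene")
for u,v in((393.7,214),(392.5,213)): print(ray(c,u,v,.096).round(4))
a=c["camera_matrix"]@(c["view"][:3,:3]@np.array([.4553,.3722,.0965])+c["view"][:3,3]); print(a[:2]/a[2])
s=sense(); print(s["joint_velocities"].round(2),s["clock"])
E
```

```text
[0.4651 0.3775 0.096 ]
[0.4632 0.3733 0.096 ]
[393.0859061  210.96650092]
[ 0.06  0.03  0.17 -0.09  0.07  0.02] 18.85
```

```bash
python3 -c "
from cell import job_done
print(job_done())"
```

```text
the job is handed in; nothing more can be done
None
```

The job is handed in at 18.85 s of the 72 s allowed; the interface gave no verdict.

- **Short pin:** The middle, 66 mm pin was put in the scrap bin first. The last picture shows it standing upright near the bin's centre, released.
- **Weighing:** Both full-length pins were lifted 50 mm. The right-hand one read about 3.2 N and the left-hand one about 6.5 N, so the left-hand pin is the heavier. The lighter pin was lifted while the heavier one still stood on the plate.
- **Lighter pin:** It is back on the plate, upright and released, at about (0.570, -0.100) m.
- **Heavier pin:** It is gripped upright and still over the small-end eye. The TCP is at (0.455, 0.372, 0.123) m, which puts the pin's lower end about 48 mm above the rod.
- **Other parts:** They look undisturbed in the last picture. I re-measured only the piston, and it moved at most about 2 mm, within measurement error.

**Disagreements in the checks:** The two cameras put the eye centre about 4–6 mm apart, and I aimed between them but nearer the top view. My ray check on the pin's lower end in the scene view came out 5–11 mm from the TCP position. Most of that is probably from picking the visible edge rather than the centre. Both are inside the 20 mm tolerance.

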